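# Put the forming blocks back in their trays on a jeweller's bench

### The job

Tidy the jeweller's bench: put each of the four loose steel forming tools (the square bench block, the dapping cube, the stepped round stake and the long grooved swage block) into the wooden tray shaped and sized for it, so that it lies flat on the tray's floor, upright and inside the rim. Set each one down rather than dropping it, and leave the mug and the glass jar standing where they are.

Things in the scene. Friction and masses are not known exactly. Their poses are not given: they have to be found in the camera images.
- bench_block: Square bench block: a plain flat slab of bare steel, 56 x 56 mm, 24 mm high, about 0.6 kg. At the start it stands flat on the bench, loose. Origin: centre of its underside; z up. Its x and y axes run along its edges.
- dapping_cube: Dapping cube: a bare steel cube, 40 x 40 x 40 mm, with round hollows of several sizes on its top and sides, about 0.45 kg. At the start it stands flat on the bench, loose. Origin: centre of its underside; z up. Its x and y axes run along its edges.
- round_stake: Stepped round stake: three bare steel discs in one piece, stacked like a round stair: 60 mm diameter from 0 to 16 mm height, 44 mm diameter from 16 to 29 mm, 28 mm diameter from 29 to 42 mm; about 0.5 kg. At the start it stands flat on the bench, loose. Origin: centre of its underside; z up. Round about z, so its yaw does not matter.
- swage_block: Swage block: a long bare steel bar, 90 mm long (its x axis), 28 mm wide (its y axis), 28 mm high, with a row of crosswise grooves, 10 mm deep, in its top; the sides are flat; about 0.5 kg. At the start it stands flat on the bench, loose. Origin: centre of its underside; z up. 
- tray_large_square: A shallow open tray of dark wood with a cork floor, fixed to the bench. Origin: centre of its underside, on the bench; z up. Its floor is 5 mm above the bench, its rim 13 mm above the bench, walls 6 mm thick. Larger square: inside 74 x 74 mm, outside 86 x 86 mm, edges along its x and y axes. Fits the square bench block with 9 mm play on each side.
- tray_small_square: A shallow open tray of dark wood with a cork floor, fixed to the bench. Origin: centre of its underside, on the bench; z up. Its floor is 5 mm above the bench, its rim 13 mm above the bench, walls 6 mm thick. Smaller square: inside 58 x 58 mm, outside 70 x 70 mm, edges along its x and y axes. Fits the dapping cube with 9 mm play on each side.
- tray_round: A shallow open tray of dark wood with a cork floor, fixed to the bench. Origin: centre of its underside, on the bench; z up. Its floor is 5 mm above the bench, its rim 13 mm above the bench, walls 6 mm thick. Round: inside diameter 78 mm, outside 90 mm. Fits the round stake with 9 mm play all round.
- tray_long: A shallow open tray of dark wood with a cork floor, fixed to the bench. Origin: centre of its underside, on the bench; z up. Its floor is 5 mm above the bench, its rim 13 mm above the bench, walls 6 mm thick. Long: inside 108 mm (its x axis) x 46 mm (its y axis), outside 120 x 58 mm. Fits the swage block with 9 mm play on each side; either end of the block may go either way.
- mug: Bystander: a white mug, 82 mm across and 92 mm high, with one handle, standing beyond the work, farther from the robot. Origin: centre of its underside.
- jar: Bystander: a closed glass jar with a red lid, 66 mm across and 85 mm high, standing beyond the work near the mug. Origin: centre of its underside.
Mind the look-alikes: they are no part of the job. What is shaped like the dapping_cube but orange or yellow is not meant. Leave any turquoise look-alike of the tray_small_square alone.

How it is judged:
At the end, for the whole second after the job is handed in: Each of the four steel tools rests in its own tray: its centre within 14 mm of the tray's centre, its underside 2 to 8 mm above the tray's underside (the floor is at 5 mm), upright within 0.06 rad, at rest (under 0.02 m/s) and released (horizontal distance between bench_block and tray_large_square below 0.014 m and z of bench_block in the frame of tray_large_square between 0.002 and 0.008 m and angle between each of bench_block, dapping_cube, round_stake, swage_block's own z axis and vertical below 0.06 rad and linear speed of each of bench_block, dapping_cube, round_stake, swage_block below 0.02 m/s and contact force between each of bench_block, dapping_cube, round_stake, swage_block and the fingers below 0.1 N and horizontal distance between dapping_cube and tray_small_square below 0.014 m and z of dapping_cube in the frame of tray_small_square between 0.002 and 0.008 m and horizontal distance between round_stake and tray_round below 0.014 m and z of round_stake in the frame of tray_round between 0.002 and 0.008 m and horizontal distance between swage_block and tray_long below 0.014 m and z of swage_block in the frame of tray_long between 0.002 and 0.008 m); the robot touches nothing.
It fails at once if a tool is dropped into its tray (it moves faster than 0.7 m/s within 50 mm of its tray's centre and 35 mm of the bench) ((horizontal distance between bench_block and tray_large_square below 0.05 m and height (world z) of bench_block below 0.035 m and linear speed of bench_block above 0.7 m/s) or (horizontal distance between dapping_cube and tray_small_square below 0.05 m and height (world z) of dapping_cube below 0.035 m and linear speed of dapping_cube above 0.7 m/s) or (horizontal distance between round_stake and tray_round below 0.05 m and height (world z) of round_stake below 0.035 m and linear speed of round_stake above 0.7 m/s) or (horizontal distance between swage_block and tray_long below 0.05 m and height (world z) of swage_block below 0.035 m and linear speed of swage_block above 0.7 m/s)).
It fails at once if the mug is shifted by more than 25 mm or tipped (distance of mug from where it was at the start of the episode above 0.025 m or angle between mug's own z axis and vertical above 0.3 rad).
It fails at once if the jar is shifted by more than 25 mm or tipped (distance of jar from where it was at the start of the episode above 0.025 m or angle between jar's own z axis and vertical above 0.3 rad).
It also fails if it takes over 96 s, if anything falls off the work surface, if the arm or the gripper's body presses on something with over 40 N, if the wrist force passes 120 N, or if a joint passes its speed limit or range.

### The arm

A 6-joint arm with a two-finger parallel gripper is mounted at the origin on the work surface. World frame = base frame: x ahead of the robot, y to its left, z up, the work surface at z = 0. Lengths are in m, angles in rad, forces in N, time in s.
With the tool pointing down it reaches from about 0.35 to 0.975 m from the base axis. Payload 4.9 kg.
Tool frame: the origin (TCP) lies at the very end of the fingers, on their centre line; the grasp point (between the pads) lies 19 mm behind it; z points along the fingers, y is the line along which they close (so a half turn about z gives the same grasp; the last joint's range is limited). The gripper opens to 85 mm and grips with 20 to 120 N. Pads are 22 mm wide; open, the fingers measure 114 mm over their backs; the gripper's body (76 mm by 85 mm) begins 54 mm behind the grasp point. The pads swing forward as they close: fully open they stand 13 mm farther back than shut.
Start: joints at [-0.119, 0.053, 1.613, -0, 1.476, -0.119], TCP at [0.625, 0, 0.231] pointing down, gripper open.
Joint ranges: [-3.01, 3.01], [-1.01, 2.22], [0.06, 2.58], [-1.02, 4.17], [0.09, 2.62], [-3.14, 3.14]. Speed limits (rad/s): [2.57, 2.57, 3.14, 3.14, 3.14, 3.14].

### API

Orientations are given as a rotation vector (axis times angle).
In Python, from station import get_obs, optics, ctrl gives the robot as it stands.
- The arm moves only by the shell command python3 -m pendant 'ROWS' [FORCE]. ROWS is JSON, a list of rows, each a list of 3 entries, a list of its own where there are three numbers: the shift along the tool's x, y, z in mm, then the turn, a rotation vector about the tool's x, y, z in rad, then the opening, from 0 (shut) to 1 (fully open). A call has 1 to 12 rows; each row shifts and turns the commanded pose from where the row before left it, along the tool's axes as they then stand; what a row does not reach is not made up. A row lasts 1/12 s, in which the tool goes at most 41.7 mm and 7.16 degrees, less where a joint would pass 70% of its speed; a pose out of reach is approached as far as the arm can. A call is refused whole if a number of a shift passes 41.7 or a number of a turn 0.125, either way. A call with a gripper value outside its range is refused whole. The fingers move at their own pace and stop on an object; FORCE is the grip in N (left out, the last holds). Time passes only in rows, so rows that do not move let the fingers close. It gives the time, the measured TCP pose, the force, the opening and the grip force at its end, in the units of the state.
- get_obs(): the state, without advancing time (a new reading comes with each control period).
- optics.get_image(name): name is "scene" or "side" or "wrist"; returns the picture (400x640x3 uint8, red, green, blue); there is no depth.
- optics.camera_model(name): a dict with "fx", "fy", "cx", "cy" (pixels), "distortion" ([k1, k2, p1, p2, k3] as OpenCV has them; the pictures are not rectified), "cam_to_world" (4x4, takes a point from camera to world coordinates). Camera axes: x right, y up, looking along -z (the intrinsics and any distortion apply to the point x, -y, -z); pixel columns grow to the right and rows downward; lengths in m; the calibration is good to about 2 mm. A picture is of the moment at which its call begins: read the wrist's pose just before it. camera_model takes no time and is no camera call; for the wrist camera it gives the pose at the moment of the call.
- ctrl.finish_job(): hands the job in; it is judged then, once.
The state is a dict: "t": time; "q": joint angles; "dq": joint speeds; "effort": joint torques, N m; "tool_pos": TCP position; "tool_rot": TCP orientation; "contact_force": force on the tool from outside, world axes, zero at the start; "wrist_torque": the same for the moment, N m; "opening": finger opening in m; "grip_force": force on a finger pad.
Only numpy, scipy, OpenCV 4.12 (cv2) and the standard library are available. Lean on these libraries where they do the work, as an engineer would, in place of code of your own. Each camera call takes 0.05 s, during which the arm holds its last target. There are 200 camera calls.

## Working session

There is one attempt and no reset: what is moved stays moved. The work goes in short steps, Python scripts to look and compute and a shell command to move; the robot and the scene stay as the last step left them, time stands still between calls to the robot, and variables do not carry over. Pictures are saved under pics/ and viewed, at most 14 in all, crops included, and the job is handed in when it is done.

```bash
mkdir -p pics; ls; python3 - <<'E'
from station import get_obs, optics, ctrl
import cv2
for n in ["scene","side","wrist"]:
    im=optics.get_image(n); cv2.imwrite(f"pics/{n}0.png",im[:,:,::-1])
    m=optics.camera_model(n); print(n,m)
o=get_obs();print(o)
E
```

```text
pics
scene {'fx': 408.5018135248223, 'fy': 408.5018135248223, 'cx': 312.987044636487, 'cy': 195.31039955849644, 'distortion': array([0.02266894, 0.        , 0.        , 0.        , 0.        ]), 'cam_to_world': array([[ 0.22006009, -0.78116522,  0.58425547,  1.14886122],
       [ 0.97543317,  0.16996162, -0.14015411, -0.11585637],
       [ 0.01018251,  0.6007445 ,  0.79937624,  0.79383788],
       [ 0.        ,  0.        ,  0.        ,  1.        ]])}
side {'fx': 476.72567760541614, 'fy': 476.72567760541614, 'cx': 322.7610185209791, 'cy': 193.88446455542703, 'distortion': array([-0.03191845,  0.        ,  0.        ,  0.        ,  0.        ]), 'cam_to_world': array([[-0.97669545,  0.14605146, -0.15727352,  0.39387639],
       [-0.2142281 , -0.70819405,  0.67273138,  0.9127834 ],
       [-0.01312677,  0.69074609,  0.72297823,  1.02859179],
       [ 0.        ,  0.        ,  0.        ,  1.        ]])}
wrist {'fx': 349.9090966144053, 'fy': 349.9090966144053, 'cx': 313.77703825086024, 'cy': 203.18307126757466, 'distortion': array([-0.05542073,  0.        ,  0.        ,  0.        ,  0
[... 378 characters left out ...]
.15, 'q': array([-1.19035956e-01,  5.32576765e-02,  1.61399560e+00, -1.12736692e-05,
        1.47597908e+00, -1.18963510e-01]), 'dq': array([-1.13763565e-03, -1.55499887e-03, -4.61485641e-03,  7.93264565e-04,
       -6.28545205e-05, -1.46454730e-03]), 'effort': array([ 5.10442842e-04, -3.94241810e+01, -3.70721948e+01, -1.15854355e-04,
        4.61802789e-03,  5.00508997e-05]), 'tool_pos': array([6.24511627e-01, 3.31943705e-05, 2.30302736e-01]), 'tool_rot': array([-2.22061393e+00, -2.22045546e+00,  1.60535941e-03]), 'contact_force': array([ 0.4311327 , -0.20550799, -0.70914643]), 'wrist_torque': array([-0.02662486,  0.03237486,  0.03702838]), 'grip_force': 0.0, 'opening': 0.08533070584527824}
```

View pics/scene0.png

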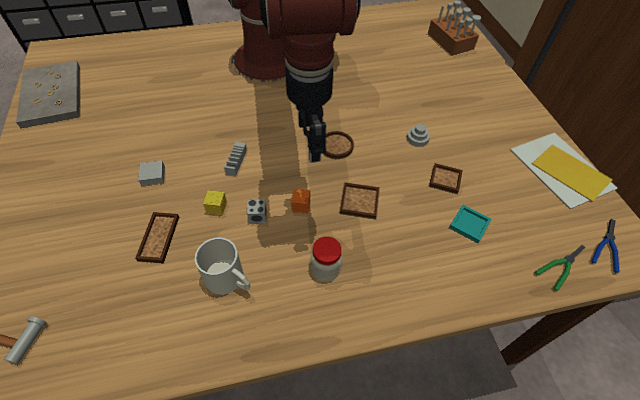

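View pics/side0.png

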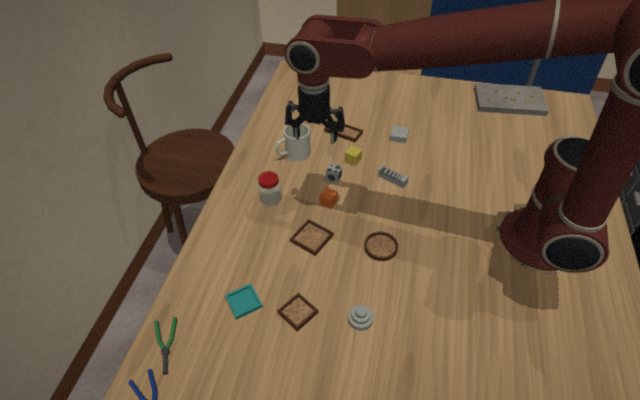

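View pics/wrist0.png

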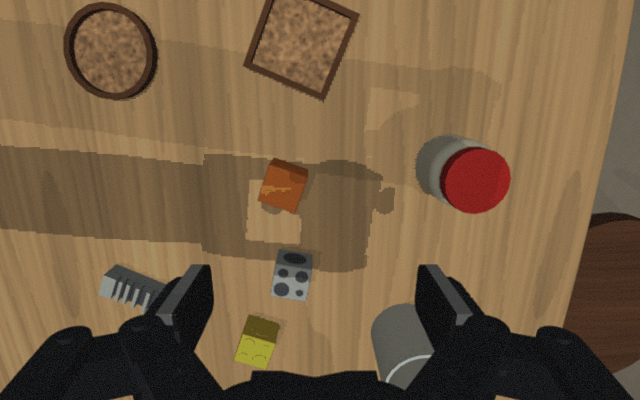

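```bash
cat > h.py <<'E'
import numpy as np, cv2
from scipy.optimize import minimize
def proj(P,m):
    C=np.linalg.inv(np.array(m["cam_to_world"])); p=P@C[:3,:3].T+C[:3,3]
    p=p*[1,-1,-1]
    K=np.array([[m["fx"],0,m["cx"]],[0,m["fy"],m["cy"]],[0,0,1]])
    return cv2.projectPoints(p,np.zeros(3),np.zeros(3),K,np.array(m["distortion"]))[0][:,0]
def ray(uv,m,z):
    K=np.array([[m["fx"],0,m["cx"]],[0,m["fy"],m["cy"]],[0,0,1]])
    n=cv2.undistortPoints(np.array([[uv]],float),K,np.array(m["distortion"]))[0,0]
    T=np.array(m["cam_to_world"]); d=T[:3,:3]@[n[0],-n[1],-1]; return T[:3,3]+d*(z-T[2,3])/d[2]
def box(a,b,h): return np.array([[x,y,z] for x in(-a/2,a/2) for y in(-b/2,b/2) for z in(0,h)])/1e3
def cyl(*l):
    t=np.linspace(0,2*np.pi,40); return np.vstack([np.c_[d/2*np.cos(t),d/2*np.sin(t),0*t+z] for d,z in l])/1e3
M={"bench_block":box(56,56,24),"dapping_cube":box(40,40,40),"round_stake":cyl((60,0),(60,16),(44,29),(28,42)),
"swage_block":box(90,28,28),"tray_large_square":box(86,86,13),"tray_small_square":box(70,70,13),
"tray_round":cyl((90,0),(90,13)),"tray_long":box(120,58,13),"mug":cyl((82,0),(82,92)),"jar":cyl((66,0),(66,85)),"yellow":box(40,40,40),"orange":box(40,40,40)}
def place(n,p):
    c,s=np.cos(p[2]),np.sin(p[2]); V=M[n]
    return np.c_[V[:,0]*c-V[:,1]*s+p[0],V[:,0]*s+V[:,1]*c+p[1],V[:,2]]
def hullmask(uv,shape,S=4):
    h=cv2.convexHull(np.round(uv*S*16).astype(np.int32)); im=np.zeros((shape[0]*S,shape[1]*S),np.uint8)
    cv2.fillConvexPoly(im,h,1,shift=4); return im
def fitp(n,views,p0):
    """views: list of (binary mask cropped to the object, model); maximise summed IoU"""
    S=3; B=[]
    for mk,m in views:
        B.append((cv2.resize(mk.astype(np.uint8),None,fx=S,fy=S,interpolation=cv2.INTER_NEAREST),m,mk.shape))
    def f(q):
        p=[q[0]/1e3,q[1]/1e3,q[2]/30]; e=0
        for b,m,sh in B:
            g=hullmask(proj(place(n,p),m)+.5,sh,S); e+=1-(g&b).sum()/max(1,(g|b).sum())
        return e
    best=None
    for dy in ([0] if n in("round_stake","tray_round","mug","jar") else np.arange(0,np.pi,np.pi/6)):
        q0=np.array([p0[0]*1e3,p0[1]*1e3,30*dy])
        r=minimize(f,q0,method="Nelder-Mead",options=dict(initial_simplex=q0+np.array([[0,0,0],[8,0,0],[0,8,0],[0,0,8]]),xatol=.05,fatol=1e-4,maxiter=120))
        if best is None or r.fun<best.fun: best=r
    return np.array([best.x[0]/1e3,best.x[1]/1e3,best.x[2]/30]),best.fun/len(B)
def steel(im): h=cv2.cvtColor(im,cv2.COLOR_RGB2HSV); return (h[...,1]<75)&(h[...,2]>45)
def comp(mk,uv,r=4,win=75):
    n,l=cv2.connectedComponents(mk.astype(np.uint8)); u,v=map(int,uv)
    a=l[v-r:v+r+1,u-r:u+r+1]; a=a[a>0]
    if not len(a): return None
    return l==np.bincount(a).argmax()
E
cat > m1.py <<'E'
from station import optics
from h import *
im={n:cv2.imread(f"pics/{n}0.png")[:,:,::-1].copy() for n in("scene","side")}
md={n:optics.camera_model(n) for n in im}
seeds={"bench_block":((151,173),(399,134)),"dapping_cube":((257,210),(334,173)),"round_stake":((418,135),(361,317)),"swage_block":((235,158),(393,177)),
"tray_large_square":((360,200),(312,237)),"tray_small_square":((446,178),(298,311)),"tray_round":((337,145),(381,246)),"tray_long":((158,237),(347,131))}
tiles=[]
for n,s in seeds.items():
    views=[]
    for (cam,I),uv in zip(im.items(),s):
        if n=="tray_long" and cam=="side": continue
        if n.startswith("tray"):
            # grabCut around the tray
            w=42; x,y=uv[0]-w,uv[1]-w; sub=I[y:y+2*w,x:x+2*w]
            g=np.full(sub.shape[:2],cv2.GC_BGD,np.uint8)
            p0=ray(uv,md[cam],.01)
            big=hullmask(proj(np.vstack([place(n,[p0[0],p0[1],a]) for a in np.linspace(0,3.1,12)]),md[cam]),I.shape[:2],1)
            big=cv2.dilate(big,np.ones((5,5)))[y:y+2*w,x:x+2*w]
            V=sub.max(2).astype(int); dark=(V<np.median(V)*.62)
            g[big>0]=cv2.GC_PR_FGD; g[(big>0)&dark]=cv2.GC_PR_FGD
            g[w-8:w+8,w-8:w+8]=cv2.GC_FGD
            cv2.grabCut(np.ascontiguousarray(sub),g,None,np.zeros((1,65)),np.zeros((1,65)),6,cv2.GC_INIT_WITH_MASK)
            mk=np.zeros(I.shape[:2],bool); mk[y:y+2*w,x:x+2*w]=(g==1)|(g==3)
            mk=comp(mk,uv)
        else:
            mk=steel(I); b=np.zeros_like(mk); b[uv[1]-32:uv[1]+32,uv[0]-32:uv[0]+32]=1
            mk=cv2.morphologyEx((mk&b).astype(np.uint8),cv2.MORPH_CLOSE,np.ones((5,5)))
            mk=comp(mk,uv)
        if mk is None: print(n,cam,"no mask"); continue
        views.append((mk,md[cam]))
    p0=ray(s[0],md["scene"],.015)
    p,e=fitp(n,views,p0); each=[np.round(fitp(n,[v],p0)[0],4).tolist() for v in views]
    print(n,p.round(4),round(e,3),each)
    for k,(cam,I) in enumerate(im.items()):
        u,v=s[k]; w=32; J=cv2.resize(I[v-w:v+w,u-w:u+w],None,fx=3.1,fy=3.1,interpolation=cv2.INTER_CUBIC)
        h=cv2.convexHull(((proj(place(n,p),md[cam])+.5-[u-w,v-w])*3.1).astype(np.int32)); cv2.polylines(J,[h],True,(0,255,0),1)
        tiles.append(cv2.resize(J,(198,148+50)))
rows=[np.hstack(tiles[i:i+4]) for i in range(0,16,4)]
cv2.imwrite("pics/fit1.png",cv2.resize(np.vstack(rows),(600,600))[:,:,::-1])
E
python3 m1.py
```

```text
bench_block [ 0.4247 -0.3565 -0.0455] 0.107 [[0.4228, -0.3547, -0.0144], [0.426, -0.3599, 1.5377]]
dapping_cube [ 0.6004 -0.1178  1.4617] 0.157 [[0.5981, -0.1174, 1.4346], [0.6019, -0.1204, 1.4552]]
round_stake [0.4417 0.3409 0.148 ] 0.089 [[0.4385, 0.3432, 0.0992], [0.4421, 0.3402, 0.1431]]
swage_block [ 0.4221 -0.1482 -0.4186] 0.101 [[0.4198, -0.1474, -0.4164], [0.4233, -0.1499, 2.7131]]
tray_large_square [0.6114 0.1261 1.1824] 0.049 [[0.6105, 0.127, 1.1763], [0.6125, 0.1252, 1.1854]]
tray_small_square [ 0.5918  0.3557 -0.5704] 0.049 [[0.5906, 0.3564, 1.0109], [0.593, 0.3555, 0.9901]]
tray_round [0.4233 0.1188 0.1226] 0.114 [[0.4215, 0.1199, 0.0474], [0.4241, 0.1177, 0.3644]]
tray_long [ 0.6107 -0.3406 -0.2995] 0.031 [[0.6107, -0.3406, -0.2995]]
```

View pics/fit1.png

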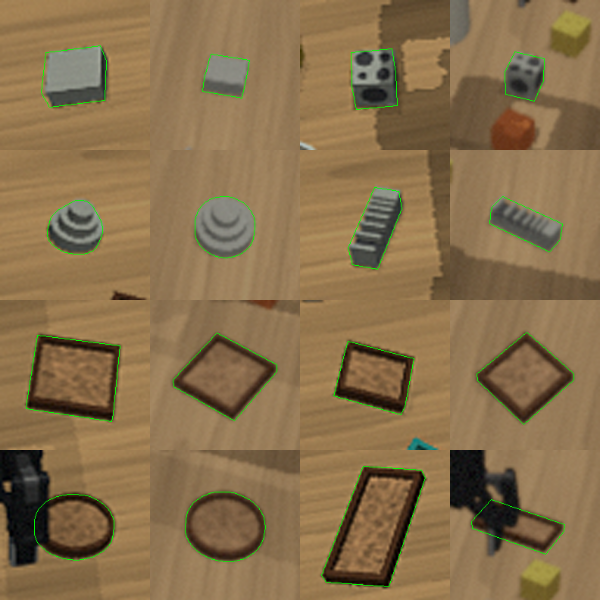

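```bash
cat > go.py <<'E'
# usage: go.py x y z phi  -> remaining move in tool axes (mm, rad)
import sys; from station import get_obs; import numpy as np
from scipy.spatial.transform import Rotation as R
o=get_obs(); x,y,z,f=map(float,sys.argv[1:5]); T=R.from_rotvec(o["tool_rot"])
G=R.from_euler("z",f)*R.from_rotvec([np.pi/2**.5,np.pi/2**.5,0])
d=np.array([x,y,z])-o["tool_pos"]
print("t",round(o["t"],2),"pos",o["tool_pos"].round(4),"shift",(T.inv().apply(d)*1e3).round(1),"turn",(T.inv()*G).as_rotvec().round(3),"shift after turn",(G.inv().apply(d)*1e3).round(1),"open",round(o["opening"]*1e3,1),"grip",round(o["grip_force"],1),"F",o["contact_force"].round(1),"q6",round(o["q"][5],2))
E
cat > w.py <<'E'
# usage: w.py name x y  : wrist-camera fit of an object (steel or tray) near x y
import sys; from station import optics; from h import *
n=sys.argv[1]; p0=[float(a) for a in sys.argv[2:4]]
m=optics.camera_model("wrist"); I=optics.get_image("wrist")
reg=cv2.dilate(hullmask(proj(np.vstack([place(n,[*p0,a]) for a in np.linspace(0,3.1,12)]),m),I.shape[:2],1),np.ones((25,25)))
h=cv2.cvtColor(I,cv2.COLOR_RGB2HSV)
if n.startswith("tray"):
    uv=proj(np.array([[*p0,.005]]),m)[0].astype(int)
    g=np.where(reg>0,cv2.GC_PR_FGD,cv2.GC_BGD).astype(np.uint8)
    core=cv2.erode(hullmask(proj(place("tray_small_square",[*p0,0]),m),I.shape[:2],1),np.ones((35,35)))
    g[core>0]=1
    cv2.grabCut(I.copy(),g,None,np.zeros((1,65)),np.zeros((1,65)),6,cv2.GC_INIT_WITH_MASK); mk=(g==1)|(g==3)
else:
    mk=(h[...,1]<75)&(h[...,2]>30)&(reg>0)
mk=cv2.morphologyEx(mk.astype(np.uint8),cv2.MORPH_CLOSE,np.ones((7,7)))
k,l,st,_=cv2.connectedComponentsWithStats(mk); mk=l==1+st[1:,4].argmax()
p,e=fitp(n,[(mk,m)],p0); print(n,p.round(4),"1-IoU",round(e,3))
hh=cv2.convexHull(proj(place(n,p),m).astype(np.int32)); J=I.copy(); cv2.polylines(J,[hh],True,(0,255,0),1)
cv2.imwrite(f"pics/w_{n}.png",J[:,:,::-1])
E
python3 - <<'E'
from station import optics
from h import *
m=optics.camera_model("scene")
for n,uv,z in[("mug",(218,252),.092),("jar",(327,250),.085),("yel",(214,196),.04),("ora",(301,194),.04)]: print(n,ray(uv,m,z).round(3))
E
python3 -m pendant '[[[-35.5,-20,0],[0,0,0],1],[[-35.5,-20,0],[0,0,0],1],[[-35.5,-20,0],[0,0,0],1],[[-35.5,-20,0],[0,0,0],1],[[-35.5,-20,0],[0,0,0],1],[[-35.5,-20,0],[0,0,0],1],[[-35.5,-20,0],[0,0,0],1],[[-35.5,-20,0],[0,0,0],1],[[-35.5,-20,0],[0,0,0],1],[[-35.5,-20,0],[0,0,0],1],[[0,0,0],[0,0,0],1],[[0,0,0],[0,0,0],1]]' 60
python3 w.py bench_block .424 -.3575; python3 go.py .424 -.357 .1 -.045
```

```text
mug [ 0.731 -0.203  0.092]
jar [0.768 0.006 0.085]
yel [ 0.552 -0.206  0.04 ]
ora [ 0.588 -0.01   0.04 ]
t: 1.15
tool_pos: [0.4237, -0.3564, 0.2309]
tool_rot: [-2.225, -2.216, -0.0]
contact_force: [0.4, 0.9, -1.4]
opening: 0.0854
grip_force: 0.0
bench_block [ 0.423  -0.3549  1.5436] 1-IoU 0.027
t 1.2 pos [ 0.4245 -0.3552  0.2309] shift [ -1.9  -0.5 130.9] turn [-0.    -0.001  0.043] shift after turn [ -1.8  -0.4 130.9] open 85.5 grip 0.0 F [-0.4 -0.6 -0.5] q6 -0.83
```

```bash

python3 -m pendant '[[[-0.8,-1,35],[0,0,0.033],1],[[0,0,40],[0,0,0],1],[[0,0,40],[0,0,0],1],[[0,0,40],[0,0,0],1],[[0,0,35],[0,0,0],1],[[0,0,20],[0,0,0],1],[[0,0,12],[0,0,0],1],[[0,0,0],[0,0,0],1],[[0,0,0],[0,0,0],0],[[0,0,0],[0,0,0],0],[[0,0,0],[0,0,0],0],[[0,0,0],[0,0,0],0]]' 70
python3 go.py .4235 -.356 .009 -.033
python3 - <<'E'
from station import optics
import cv2,numpy as np
a=optics.get_image("wrist");b=optics.get_image("scene")
cv2.imwrite("pics/g1.png",np.hstack([cv2.resize(a[180:],(400,200)),cv2.resize(b[120:220,50:250],(400,200))])[:,:,::-1])
E
```

```text
t: 2.2
tool_pos: [0.4255, -0.3574, 0.0125]
tool_rot: [2.254, 2.182, -0.001]
contact_force: [-1.1, 1.3, 6.6]
opening: 0.0538
grip_force: 75.5
t 2.2 pos [ 0.4255 -0.3574  0.0125] shift [ 1.4 -2.1  3.5] turn [0.003 0.003 0.   ] shift after turn [ 1.3 -2.1  3.5] open 53.8 grip 75.5 F [-1.1  1.3  6.6] q6 -0.8
```

View pics/g1.png

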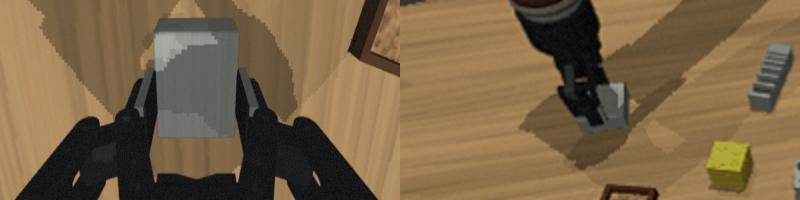

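```bash

python3 -m pendant '[[[0,0,-10],[0,0,0],0],[[0,0,-20],[0,0,0],0],[[0,0,-35],[0,0,0],0],[[0,0,-35],[0,0,0],0],[[0,0,-35],[0,0,0],0],[[0,0,0],[0,0,0],0]]'
python3 go.py .6114 .126 .08 -.389
```

```text
t: 2.8
tool_pos: [0.4272, -0.3592, 0.1536]
tool_rot: [2.247, 2.174, -0.0]
contact_force: [2.0, -2.5, -4.7]
opening: 0.0534
grip_force: 76.3
t 2.8 pos [ 0.4272 -0.3592  0.1536] shift [491.7 167.3  70.1] turn [0.012 0.009 0.356] shift after turn [518.8 -13.6  73.6] open 53.4 grip 76.3 F [ 2.  -2.5 -4.7] q6 -0.8
```

```bash

python3 -m pendant '[[[20,6.8,0],[0,0,0],0],[[37.8,12.9,0],[0,0,0],0],[[37.8,12.9,0],[0,0,0],0],[[37.8,12.9,0],[0,0,0],0],[[37.8,12.9,0],[0,0,0],0],[[37.8,12.9,0],[0,0,0],0],[[37.8,12.9,0],[0,0,0],0],[[37.8,12.9,0],[0,0,0],0],[[37.8,12.9,0],[0,0,0],0],[[37.8,12.9,0],[0,0,0],0],[[37.8,12.9,0],[0,0,0],0],[[37.8,12.9,0],[0,0,0],0]]'
python3 -m pendant '[[[37.8,12.9,0],[0,0,0],0],[[18,6,0],[0,0,0],0],[[0,0,15],[0,0,0.12],0],[[0,0,15],[0,0,0.12],0],[[0,0,15],[0,0,0.116],0],[[0,0,15],[0,0,0],0],[[0,0,0],[0,0,0],0],[[0,0,0],[0,0,0],0]]'
python3 go.py .6114 .126 .018 -.389; python3 w.py tray_large_square .611 .126
```

```text
t: 3.8
tool_pos: [0.5858, 0.0769, 0.1423]
tool_rot: [-2.256, -2.183, 0.003]
contact_force: [0.7, -0.9, -5.9]
opening: 0.0533
grip_force: 76.2
t: 4.47
tool_pos: [0.6054, 0.1298, 0.0815]
tool_rot: [-2.606, -1.749, 0.008]
contact_force: [0.2, 0.5, -5.5]
opening: 0.0535
grip_force: 76.2
t 4.47 pos [0.6054 0.1298 0.0815] shift [-1.1  7.3 63.4] turn [-0.005  0.003  0.   ] shift after turn [-1.2  7.  63.5] open 53.5 grip 76.2 F [ 0.2  0.5 -5.5] q6 0.48
tray_large_square [0.6097 0.1268 1.1703] 1-IoU 0.227
```

View pics/w_tray_large_square.png

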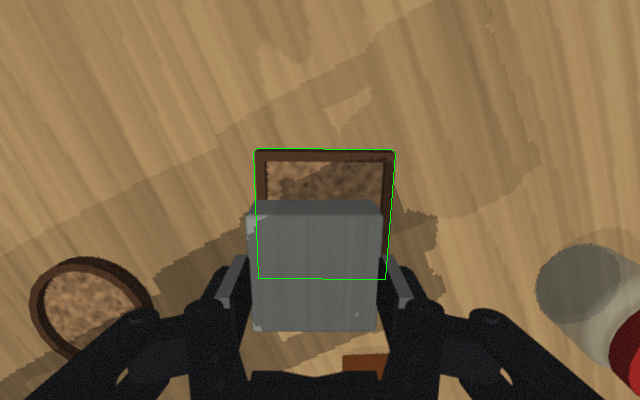

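```bash

python3 -m pendant '[[[-1,6.5,10],[0,0,0],0],[[0,0,15],[0,0,0],0],[[0,0,15],[0,0,0],0],[[0,0,8],[0,0,0],0],[[0,0,5],[0,0,0],0],[[0,0,4],[0,0,0],0],[[0,0,3],[0,0,0],0],[[0,0,0],[0,0,0],0],[[0,0,0],[0,0,0],0]]'
python3 go.py .6107 .1265 .0175 -.389
```

```text
t: 5.27
tool_pos: [0.6137, 0.1267, 0.0248]
tool_rot: [2.608, 1.75, 0.001]
contact_force: [0.1, 0.5, -6.2]
opening: 0.0534
grip_force: 76.2
t 5.27 pos [0.6137 0.1267 0.0248] shift [-1.3 -2.8  7.3] turn [ 0.001 -0.     0.   ] shift after turn [-1.3 -2.8  7.3] open 53.4 grip 76.2 F [ 0.1  0.5 -6.2] q6 0.47
```

```bash

python3 -m pendant '[[[-1,-2.5,2],[0,0,0],0],[[0,0,2],[0,0,0],0],[[0,0,1],[0,0,0],0],[[0,0,0],[0,0,0],0]]'; python3 -m pendant '[[[0,0,1],[0,0,0],0],[[0,0,0],[0,0,0],0]]'; python3 -m pendant '[[[0,0,1],[0,0,0],0],[[0,0,0],[0,0,0],0]]'
```

```text
t: 5.6
tool_pos: [0.6104, 0.1266, 0.0191]
tool_rot: [-2.609, -1.75, 0.001]
contact_force: [-0.1, 0.2, -6.0]
opening: 0.0535
grip_force: 76.2
t: 5.77
tool_pos: [0.6106, 0.1266, 0.0182]
tool_rot: [-2.609, -1.75, 0.0]
contact_force: [-0.9, -0.3, -6.4]
opening: 0.0536
grip_force: 76.2
t: 5.93
tool_pos: [0.6109, 0.1266, 0.0175]
tool_rot: [2.609, 1.75, 0.0]
contact_force: [-0.4, 0.4, -4.6]
opening: 0.0536
grip_force: 76.3
```

```bash

python3 -m pendant '[[[0,0,0.8],[0,0,0],0],[[0,0,0],[0,0,0],0.9],[[0,0,0],[0,0,0],0.9],[[0,0,0],[0,0,0],0.9],[[0,0,-10],[0,0,0],0.9],[[0,0,-35],[0,0,0],0.9],[[0,0,-40],[0,0,0],0.9],[[0,0,-40],[0,0,0],0.9],[[0,0,-40],[0,0,-0.1],0.9],[[0,0,-15],[0,0,-0.1],0.9],[[0,0,0],[0,0,-0.072],0.9],[[0,0,0],[0,0,0],0.9]]'
python3 w.py bench_block .611 .127; python3 go.py .6 -.118 .18 -.117
```

```text
t: 6.93
tool_pos: [0.6122, 0.1268, 0.2006]
tool_rot: [2.344, 2.087, 0.008]
contact_force: [-0.1, -0.5, 0.3]
opening: 0.0769
grip_force: 0.0
bench_block [ 0.6106  0.1274 -0.3872] 1-IoU 0.022
t 6.98 pos [0.6112 0.1267 0.1984] shift [-244.3   17.8   18.3] turn [ 0.003 -0.001 -0.002] shift after turn [-244.3   17.5   18.4] open 76.8 grip 0.0 F [ 0.3  0.  -0.4] q6 0.2
```

```bash

python3 -m pendant '[[[-35,2.5,0],[0,0,0],0.9],[[-35,2.5,0],[0,0,0],0.9],[[-35,2.5,0],[0,0,0],0.9],[[-35,2.5,0],[0,0,0],0.9],[[-35,2.5,0],[0,0,0],0.9],[[-35,2.5,0],[0,0,0],0.9],[[-34,2.5,0],[0,0,0],0.9],[[0,0,0],[0,0,0],0.9],[[0,0,0],[0,0,0],0.9]]'
python3 w.py dapping_cube .6 -.118; python3 go.py .6 -.118 .012 -.117
```

```text
t: 7.73
tool_pos: [0.5987, -0.1191, 0.1953]
tool_rot: [-2.351, -2.081, 0.001]
contact_force: [0.8, 0.8, -0.8]
opening: 0.0769
grip_force: 0.0
dapping_cube [ 0.5981 -0.1172  1.3803] 1-IoU 0.037
t 7.78 pos [ 0.5989 -0.1178  0.1954] shift [ -0.2   1.5 183.4] turn [-0.002 -0.001 -0.003] shift after turn [ -0.    1.1 183.4] open 77.3 grip 0.0 F [-0.3 -0.  -0.7] q6 -0.2
```

View pics/w_dapping_cube.png

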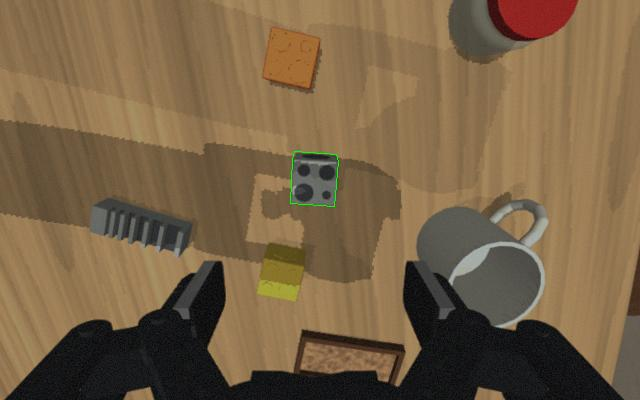

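```bash

python3 -m pendant '[[[0.3,0.2,35],[0,0,0.035],0.85],[[0,0,38],[0,0,0],0.85],[[0,0,38],[0,0,0],0.85],[[0,0,38],[0,0,0],0.85],[[0,0,20],[0,0,0],0.85],[[0,0,12],[0,0,0],0.85],[[0,0,4],[0,0,0],0.85],[[0,0,0],[0,0,0],0.2],[[0,0,0],[0,0,0],0],[[0,0,0],[0,0,0],0],[[0,0,0],[0,0,0],0],[[0,0,0],[0,0,0],0]]'
python3 go.py .5985 -.1175 .01 -.15
python3 -m pendant '[[[0,0,-10],[0,0,0],0],[[0,0,-20],[0,0,0],0],[[0,0,-35],[0,0,0],0],[[0,0,-35],[0,0,0],0],[[0,0,-30],[0,0,0],0],[[0,0,0],[0,0,0],0]]'
python3 go.py .592 .356 .08 -.57
```

```text
t: 8.78
tool_pos: [0.6016, -0.1179, 0.0143]
tool_rot: [2.381, 2.044, 0.004]
contact_force: [-0.7, 1.6, 7.0]
opening: 0.0386
grip_force: 73.8
t 8.78 pos [ 0.6016 -0.1179  0.0143] shift [-0.1 -3.1  4.2] turn [ 0.004  0.    -0.002] shift after turn [-0.1 -3.1  4.3] open 38.6 grip 73.8 F [-0.7  1.6  7. ] q6 -0.16
t: 9.28
tool_pos: [0.6038, -0.1188, 0.1499]
tool_rot: [2.375, 2.039, 0.011]
contact_force: [2.1, 0.1, -2.9]
opening: 0.0392
grip_force: 72.8
t 9.28 pos [ 0.6038 -0.1188  0.1499] shift [467.7 -84.5  67.7] turn [ 0.013 -0.001  0.418] shift after turn [ 393.4 -266.1   69.9] open 39.2 grip 72.8 F [ 2.1  0.1 -2.9] q6 -0.16
```

```bash

python3 -m pendant '[[[20,-3.6,0],[0,0,0],0],[[39,-7,0],[0,0,0],0],[[39,-7,0],[0,0,0],0],[[39,-7,0],[0,0,0],0],[[39,-7,0],[0,0,0],0],[[39,-7,0],[0,0,0],0],[[39,-7,0],[0,0,0],0],[[39,-7,0],[0,0,0],0],[[39,-7,0],[0,0,0],0],[[39,-7,0],[0,0,0],0],[[39,-7,0],[0,0,0],0],[[39,-7,0],[0,0,0],0]]'
python3 -m pendant '[[[18,-3.6,0],[0,0,0],0],[[0,0,15],[0,0,0.12],0],[[0,0,15],[0,0,0.12],0],[[0,0,15],[0,0,0.12],0],[[0,0,15],[0,0,0.055],0],[[0,0,0],[0,0,0],0],[[0,0,0],[0,0,0],0]]'
python3 go.py .592 .356 .0193 -.57; python3 w.py tray_small_square .592 .356
```

```text
t: 10.28
tool_pos: [0.5863, 0.3399, 0.1387]
tool_rot: [-2.383, -2.046, 0.006]
contact_force: [0.1, -0.8, -5.3]
opening: 0.0386
grip_force: 72.5
t: 10.87
tool_pos: [0.5851, 0.3558, 0.078]
tool_rot: [-2.753, -1.513, 0.01]
contact_force: [0.2, -0.1, -4.2]
opening: 0.0387
grip_force: 72.3
t 10.87 pos [0.5851 0.3558 0.078 ] shift [ 4.1  5.9 58.7] turn [-0.003  0.005  0.004] shift after turn [ 3.9  5.7 58.7] open 38.7 grip 72.3 F [ 0.2 -0.1 -4.2] q6 1.0
tray_small_square [0.5901 0.3562 1.0092] 1-IoU 0.334
```

View pics/w_tray_small_square.png

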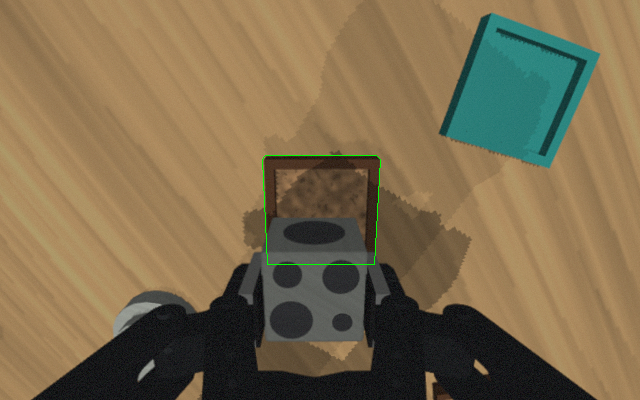

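```bash

python3 -m pendant '[[[3.5,5,10],[0,0,0],0],[[0,0,15],[0,0,0],0],[[0,0,15],[0,0,0],0],[[0,0,7],[0,0,0],0],[[0,0,5],[0,0,0],0],[[0,0,3],[0,0,0],0],[[0,0,2],[0,0,0],0],[[0,0,0],[0,0,0],0],[[0,0,0],[0,0,0],0]]'
python3 go.py .591 .356 .0193 -.57
```

```text
t: 11.67
tool_pos: [0.5938, 0.3574, 0.0252]
tool_rot: [2.754, 1.512, 0.002]
contact_force: [0.6, 0.1, -6.0]
opening: 0.0385
grip_force: 72.4
t 11.67 pos [0.5938 0.3574 0.0252] shift [-2.7 -1.6  5.9] turn [ 0.001 -0.001  0.003] shift after turn [-2.7 -1.6  5.9] open 38.5 grip 72.4 F [ 0.6  0.1 -6. ] q6 1.0
```

```bash

python3 -m pendant '[[[-2.5,-1.5,2],[0,0,0],0],[[0,0,2],[0,0,0],0],[[0,0,1],[0,0,0],0],[[0,0,0],[0,0,0],0]]'; python3 -m pendant '[[[0,0,1],[0,0,0],0],[[0,0,0],[0,0,0],0]]'; python3 -m pendant '[[[0,0,1],[0,0,0],0],[[0,0,0],[0,0,0],0]]'
```

```text
t: 12.0
tool_pos: [0.5906, 0.3558, 0.0194]
tool_rot: [-2.754, -1.511, 0.0]
contact_force: [0.5, 0.4, -5.6]
opening: 0.039
grip_force: 72.6
t: 12.17
tool_pos: [0.5909, 0.3559, 0.0193]
tool_rot: [-2.754, -1.511, 0.0]
contact_force: [-2.0, -1.2, -1.0]
opening: 0.0389
grip_force: 72.9
t: 12.33
tool_pos: [0.5909, 0.3559, 0.0193]
tool_rot: [2.754, 1.511, -0.001]
contact_force: [-5.2, -2.6, 5.1]
opening: 0.0387
grip_force: 73.8
```

```bash

python3 -m pendant '[[[0,0,-0.5],[0,0,0],0.4],[[0,0,0],[0,0,0],0.85],[[0,0,0],[0,0,0],0.9],[[0,0,0],[0,0,0],0.9],[[0,0,-10],[0,0,0],1],[[0,0,-35],[0,0,0],1],[[0,0,-40],[0,0,0],1],[[0,0,-40],[0,0,0],1],[[0,0,-40],[0,0,0],1],[[0,0,-15],[0,0,0],1],[[0,0,0],[0,0,0],1],[[0,0,0],[0,0,0],1]]'
python3 w.py dapping_cube .591 .356; python3 go.py .4415 .341 .18 -.57
```

```text
t: 13.33
tool_pos: [0.5916, 0.3562, 0.2002]
tool_rot: [2.754, 1.511, 0.006]
contact_force: [-0.1, 0.3, -0.4]
opening: 0.0852
grip_force: 0.0
dapping_cube [0.5897 0.3552 0.9982] 1-IoU 0.027
t 13.38 pos [0.5905 0.3557 0.1975] shift [ -92.4 -117.7   17.5] turn [-0.     0.     0.003] shift after turn [ -92.8 -117.5   17.5] open 85.6 grip 0.0 F [ 0.5  0.  -1.3] q6 1.0
```

```bash

python3 -m pendant '[[[-23.2,-29.4,0],[0,0,0],1],[[-23.2,-29.4,0],[0,0,0],1],[[-23.2,-29.4,0],[0,0,0],1],[[-23.2,-29.4,0],[0,0,0],1],[[0,0,0],[0,0,0],1],[[0,0,0],[0,0,0],1]]'
python3 w.py round_stake .4415 .341; python3 go.py .441 .3415 .016 -.57
```

```text
t: 13.88
tool_pos: [0.4388, 0.3399, 0.1947]
tool_rot: [2.753, 1.513, -0.008]
contact_force: [0.5, -0.9, 0.3]
opening: 0.0853
grip_force: 0.0
round_stake [0.4394 0.3422 0.1184] 1-IoU 0.031
t 13.93 pos [0.4406 0.3403 0.1958] shift [ 1.800e+00 -1.000e-01  1.798e+02] turn [-0.001  0.003  0.004] shift after turn [  1.3  -0.3 179.8] open 85.3 grip 0.0 F [-0.1 -0.   0.6] q6 1.09
```

View pics/w_round_stake.png

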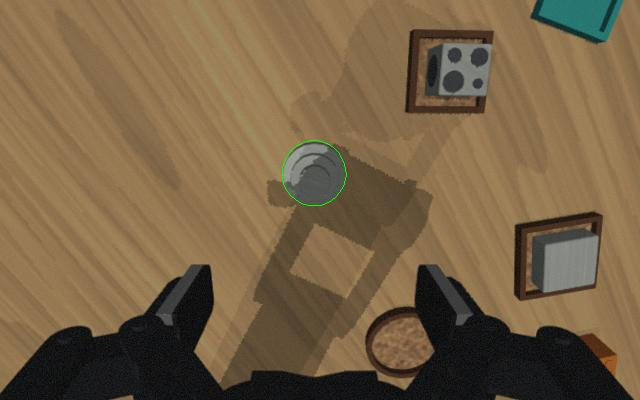

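```bash

python3 -m pendant '[[[1.8,-0.3,35],[0,0,0],1],[[0,0,38],[0,0,0],1],[[0,0,38],[0,0,0],1],[[0,0,38],[0,0,0],1],[[0,0,18],[0,0,0],1],[[0,0,10],[0,0,0],1],[[0,0,0],[0,0,0],1],[[0,0,0],[0,0,0],1]]'
python3 go.py .440 .342 .018 -.57
```

```text
t: 14.6
tool_pos: [0.4435, 0.3426, 0.0212]
tool_rot: [2.755, 1.51, 0.0]
contact_force: [0.7, 0.2, 1.0]
opening: 0.0856
grip_force: 0.0
t 14.6 pos [0.4435 0.3426 0.0212] shift [-2.4 -2.6  3.2] turn [ 0.    -0.     0.002] shift after turn [-2.4 -2.6  3.2] open 85.6 grip 0.0 F [0.7 0.2 1. ] q6 1.09
```

```bash

python3 -m pendant '[[[-2.4,-2.6,3],[0,0,0],1],[[0,0,0],[0,0,0],1],[[0,0,0],[0,0,0],0],[[0,0,0],[0,0,0],0],[[0,0,0],[0,0,0],0],[[0,0,0],[0,0,0],0],[[0,0,0],[0,0,0],0]]' 70
python3 go.py .440 .342 .018 -.57
python3 -m pendant '[[[0,0,-5],[0,0,0],0],[[0,0,-10],[0,0,0],0],[[0,0,-10],[0,0,0],0],[[0,0,0],[0,0,0],0]]'
python3 go.py .423 .1185 .018 -.57
```

```text
t: 15.18
tool_pos: [0.4399, 0.342, 0.0194]
tool_rot: [2.753, 1.511, 0.003]
contact_force: [-1.5, -1.7, 5.1]
opening: 0.041
grip_force: 69.9
t 15.18 pos [0.4399 0.342  0.0194] shift [0.1 0.1 1.4] turn [ 0.002 -0.001  0.003] shift after turn [0.1 0.1 1.4] open 41.0 grip 69.9 F [-1.5 -1.7  5.1] q6 1.09
t: 15.52
tool_pos: [0.4399, 0.3425, 0.0451]
tool_rot: [-2.754, -1.511, -0.005]
contact_force: [1.5, 0.3, -4.9]
opening: 0.0405
grip_force: 71.7
t 15.52 pos [0.4399 0.3425 0.0451] shift [-198.1  106.    26.6] turn [ 0.001 -0.003  0.003] shift after turn [-197.7  106.6   27.1] open 40.5 grip 71.7 F [ 1.5  0.3 -4.9] q6 1.09
```

```bash

python3 -m pendant '[[[0,0,-30],[0,0,0],0],[[-17,9,-15],[0,0,0],0],[[-33,17.7,0],[0,0,0],0],[[-33,17.7,0],[0,0,0],0],[[-33,17.7,0],[0,0,0],0],[[-33,17.7,0],[0,0,0],0],[[-33,17.7,0],[0,0,0],0],[[-16,8.5,0],[0,0,0],0],[[0,0,0],[0,0,0],0],[[0,0,0],[0,0,0],0]]'
python3 go.py .423 .1185 .0244 -.57; python3 w.py tray_round .423 .1185
```

```text
t: 16.35
tool_pos: [0.4218, 0.1171, 0.0879]
tool_rot: [-2.756, -1.508, -0.001]
contact_force: [-0.6, -0.1, -5.8]
opening: 0.0402
grip_force: 73.2
t 16.35 pos [0.4218 0.1171 0.0879] shift [ 1.8  0.2 63.5] turn [ 0.    -0.001  0.   ] shift after turn [ 1.9  0.2 63.5] open 40.2 grip 73.2 F [-0.6 -0.1 -5.8] q6 0.67
tray_round [0.4209 0.1191 0.1402] 1-IoU 0.15
```

View pics/w_tray_round.png

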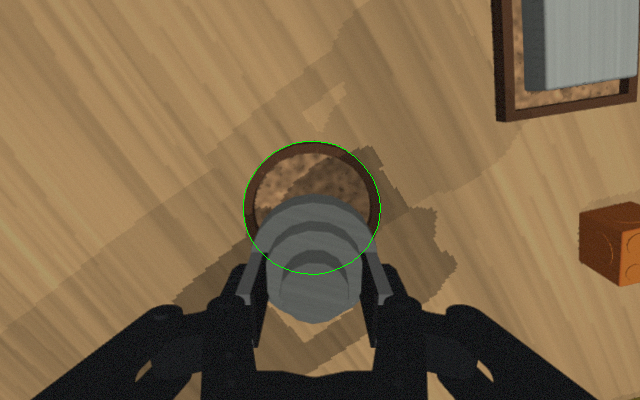

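```bash

python3 -m pendant '[[[2,0,10],[0,0,0],0],[[0,0,17],[0,0,0],0],[[0,0,17],[0,0,0],0],[[0,0,7],[0,0,0],0],[[0,0,4],[0,0,0],0],[[0,0,3],[0,0,0],0],[[0,0,0],[0,0,0],0],[[0,0,0],[0,0,0],0]]'
python3 go.py .422 .119 .0244 -.57
```

```text
t: 17.07
tool_pos: [0.4237, 0.1198, 0.0306]
tool_rot: [2.753, 1.512, 0.002]
contact_force: [-0.9, 0.2, -4.9]
opening: 0.0403
grip_force: 73.2
t 17.07 pos [0.4237 0.1198 0.0306] shift [-1.6 -1.   6.2] turn [ 0.001 -0.001  0.003] shift after turn [-1.6 -1.   6.2] open 40.3 grip 73.2 F [-0.9  0.2 -4.9] q6 0.67
```

```bash

python3 -m pendant '[[[-1.5,-1,2],[0,0,0],0],[[0,0,2],[0,0,0],0],[[0,0,1],[0,0,0],0],[[0,0,0],[0,0,0],0]]'; python3 -m pendant '[[[0,0,1],[0,0,0],0],[[0,0,0],[0,0,0],0]]'; python3 -m pendant '[[[0,0,1],[0,0,0],0],[[0,0,0],[0,0,0],0]]'
```

```text
t: 17.4
tool_pos: [0.4213, 0.1188, 0.0249]
tool_rot: [-2.754, -1.511, 0.0]
contact_force: [0.6, 0.1, -6.0]
opening: 0.0404
grip_force: 73.2
t: 17.57
tool_pos: [0.4216, 0.1188, 0.0246]
tool_rot: [-2.754, -1.511, 0.0]
contact_force: [-3.1, -0.4, -1.3]
opening: 0.0406
grip_force: 73.7
t: 17.73
tool_pos: [0.4216, 0.1188, 0.0245]
tool_rot: [-2.754, -1.511, 0.002]
contact_force: [-7.6, -1.5, 7.8]
opening: 0.0405
grip_force: 74.8
```

```bash

python3 -m pendant '[[[0,0,-1],[0,0,0],0.5],[[0,0,0],[0,0,0],1],[[0,0,0],[0,0,0],1],[[0,0,0],[0,0,0],1],[[0,0,-10],[0,0,0],1],[[0,0,-35],[0,0,0],1],[[0,0,-40],[0,0,0],1],[[0,0,-40],[0,0,0],1],[[0,0,-35],[0,0,0],1],[[0,0,-10],[0,0,0],1],[[0,0,0],[0,0,0],1]]'
python3 w.py round_stake .422 .119; python3 go.py .4215 -.1485 .18 -.57
```

```text
t: 18.65
tool_pos: [0.4241, 0.1191, 0.1996]
tool_rot: [2.751, 1.51, 0.015]
contact_force: [-0.8, -0.0, -0.6]
opening: 0.0857
grip_force: 0.0
round_stake [0.4206 0.1184 0.2619] 1-IoU 0.031
t 18.7 pos [0.4226 0.1189 0.1962] shift [-226.2  142.7   16.1] turn [ 0.004 -0.003  0.003] shift after turn [-225.7  143.4   16.2] open 85.4 grip 0.0 F [-0.3 -0.4 -1. ] q6 0.67
```

```bash

python3 -m pendant '[[[-32.3,20.5,0],[0,0,0],1],[[-32.3,20.5,0],[0,0,0],1],[[-32.3,20.5,0],[0,0,0],1],[[-32.3,20.5,0],[0,0,0],1],[[-32.3,20.5,0],[0,0,0],1],[[-32.3,20.5,0],[0,0,0],1],[[-32,20.4,0],[0,0,0],1],[[0,0,0],[0,0,0.12],1],[[0,0,0],[0,0,0.12],1],[[0,0,0],[0,0,0.12],1],[[0,0,0],[0,0,0.12],1],[[0,0,0],[0,0,0.12],1]]'
python3 -m pendant '[[[0,0,0],[0,0,0.12],1],[[0,0,0],[0,0,0.12],1],[[0,0,0],[0,0,0.12],1],[[0,0,0],[0,0,0.12],1],[[0,0,0],[0,0,0.12],1],[[0,0,0],[0,0,0.12],1],[[0,0,0],[0,0,0.1],1],[[0,0,0],[0,0,0],1],[[0,0,0],[0,0,0],1]]'
python3 w.py swage_block .4215 -.1485; python3 go.py .4215 -.1485 .01 -1.989
```

```text
t: 19.7
tool_pos: [0.4196, -0.1481, 0.1908]
tool_rot: [-3.076, -0.619, 0.006]
contact_force: [-0.3, 0.4, -1.1]
opening: 0.0851
grip_force: 0.0
t: 20.45
tool_pos: [0.4201, -0.1481, 0.1917]
tool_rot: [-3.073, 0.645, 0.006]
contact_force: [-0.2, -0.5, -0.5]
opening: 0.0852
grip_force: 0.0
swage_block [ 0.4205 -0.1473 -0.4282] 1-IoU 0.023
t 20.5 pos [ 0.4203 -0.1482  0.1921] shift [  1.8  -0.2 182.1] turn [-0.     0.003  0.004] shift after turn [  1.2  -0.3 182.1] open 85.7 grip 0.0 F [ 0.  -0.1 -0.4] q6 1.48
```

View pics/w_swage_block.png

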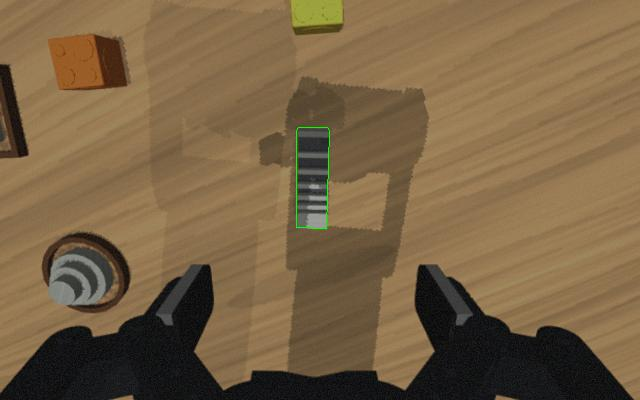

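```bash

python3 -m pendant '[[[0.7,-0.2,35],[0,0,0],0.9],[[0,0,38],[0,0,0],0.9],[[0,0,38],[0,0,0],0.9],[[0,0,38],[0,0,0],0.8],[[0,0,18],[0,0,0],0.7],[[0,0,10],[0,0,0],0.7],[[0,0,0],[0,0,0],0.7],[[0,0,0],[0,0,0],0.7]]'
python3 go.py .421 -.148 .011 -1.994
```

```text
t: 21.17
tool_pos: [0.4221, -0.1489, 0.0173]
tool_rot: [3.074, -0.648, 0.0]
contact_force: [0.4, -0.5, 0.5]
opening: 0.0597
grip_force: 0.0
t 21.17 pos [ 0.4221 -0.1489  0.0173] shift [-1.4 -0.4  6.3] turn [ 0.    -0.     0.008] shift after turn [-1.4 -0.4  6.3] open 59.7 grip 0.0 F [ 0.4 -0.5  0.5] q6 1.48
```

```bash

python3 -m pendant '[[[-1.4,-0.4,5],[0,0,0.008],0.6],[[0,0,0],[0,0,0],0],[[0,0,0],[0,0,0],0],[[0,0,0],[0,0,0],0],[[0,0,0],[0,0,0],0],[[0,0,0],[0,0,0],0]]' 70
python3 go.py .421 -.148 .011 -1.994
python3 -m pendant '[[[0,0,-5],[0,0,0],0],[[0,0,-15],[0,0,0],0],[[0,0,-35],[0,0,0],0],[[0,0,-35],[0,0,0],0],[[0,0,-30],[0,0,0],0],[[0,0,0],[0,0,0],0]]'
python3 go.py .6115 -.342 .09 -1.87
```

```text
t: 21.67
tool_pos: [0.4218, -0.1481, 0.0136]
tool_rot: [-3.071, 0.661, -0.003]
contact_force: [-1.2, 1.5, 5.9]
opening: 0.0257
grip_force: 69.6
t 21.67 pos [ 0.4218 -0.1481  0.0136] shift [-0.8  0.3  2.6] turn [-0.001 -0.002 -0.001] shift after turn [-0.8  0.3  2.6] open 25.7 grip 69.6 F [-1.2  1.5  5.9] q6 1.49
t: 22.17
tool_pos: [0.4241, -0.1498, 0.1387]
tool_rot: [3.067, -0.66, 0.018]
contact_force: [2.1, 0.1, -3.9]
opening: 0.0257
grip_force: 70.7
t 22.17 pos [ 0.4241 -0.1498  0.1387] shift [249.2  98.   51.9] turn [ 0.002 -0.012 -0.125] shift after turn [235.7 128.4  48.7] open 25.7 grip 70.7 F [ 2.1  0.1 -3.9] q6 1.49
```

```bash

python3 -m pendant '[[[18,7,0],[0,0,0],0],[[35.6,14,0],[0,0,0],0],[[35.6,14,0],[0,0,0],0],[[35.6,14,0],[0,0,0],0],[[35.6,14,0],[0,0,0],0],[[35.6,14,0],[0,0,0],0],[[35.6,14,0],[0,0,0],0],[[17.5,7,0],[0,0,-0.06],0],[[0,0,15],[0,0,-0.064],0],[[0,0,15],[0,0,0],0],[[0,0,15],[0,0,0],0],[[0,0,0],[0,0,0],0]]'
python3 -m pendant '[[[0,0,0],[0,0,0],0]]'
python3 go.py .6115 -.342 .0186 -1.87; python3 w.py tray_long .6115 -.342
```

```text
t: 23.17
tool_pos: [0.603, -0.3365, 0.0788]
tool_rot: [-3.1, 0.471, 0.018]
contact_force: [-2.5, 1.7, -7.2]
opening: 0.0258
grip_force: 70.3
t: 23.25
tool_pos: [0.6049, -0.3376, 0.0829]
tool_rot: [-3.103, 0.47, 0.01]
contact_force: [-0.4, 0.4, -5.0]
opening: 0.0261
grip_force: 70.4
t 23.25 pos [ 0.6049 -0.3376  0.0829] shift [ 8.   2.4 64.3] turn [-0.002  0.007 -0.002] shift after turn [ 7.5  2.2 64.3] open 26.1 grip 70.4 F [-0.4  0.4 -5. ] q6 1.26
tray_long [ 0.6206 -0.3465  2.5565] 1-IoU 0.442
```

View pics/w_tray_long.png

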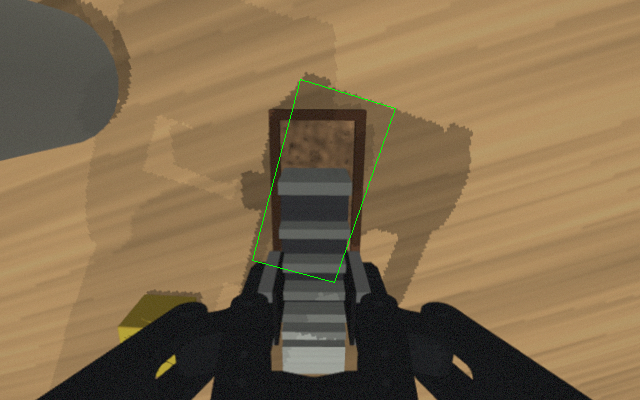

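```bash
python3 - <<'E'
from station import optics
from h import *
m=optics.camera_model("wrist"); a,b=ray((270,109.5),m,.013),ray((366,110),m,.013)
e=(b-a)[:2]; print(np.linalg.norm(e)); n=np.array([e[1],-e[0]])/np.linalg.norm(e); c=(a+b)[:2]/2+n*.06; print(c,(a+b)[:2]/2-n*.06,np.arctan2(n[1],n[0]))
E
python3 go.py .6115 -.342 .0186 -1.87
```

```text
0.05707661894269497
[ 0.61165249 -0.34296997] [ 0.72611049 -0.37901671] 2.836491661815782
t 23.3 pos [ 0.6062 -0.3385  0.0853] shift [ 6.2  1.8 66.6] turn [-0.001  0.003 -0.001] shift after turn [ 6.   1.8 66.7] open 25.8 grip 70.4 F [ 0.7 -0.5 -5.1] q6 1.25
```

```bash

python3 -m pendant '[[[6.3,2.2,10],[0,0,0],0],[[0,0,17],[0,0,0],0],[[0,0,17],[0,0,0],0],[[0,0,8],[0,0,0],0],[[0,0,5],[0,0,0],0],[[0,0,3],[0,0,0],0],[[0,0,0],[0,0,0],0],[[0,0,0],[0,0,0],0]]'
python3 go.py .6115 -.3425 .0186 -1.875
```

```text
t: 23.97
tool_pos: [0.6135, -0.3441, 0.0281]
tool_rot: [3.105, -0.47, 0.003]
contact_force: [-0.5, 0.2, -6.2]
opening: 0.0256
grip_force: 70.4
t 23.97 pos [ 0.6135 -0.3441  0.0281] shift [-2.4 -0.9  9.5] turn [ 0.001 -0.002  0.004] shift after turn [-2.3 -0.9  9.5] open 25.6 grip 70.4 F [-0.5  0.2 -6.2] q6 1.25
```

```bash

python3 -m pendant '[[[-2.3,-0.9,3],[0,0,0],0],[[0,0,3],[0,0,0],0],[[0,0,2],[0,0,0],0],[[0,0,0],[0,0,0],0],[[0,0,0],[0,0,0],0]]'; python3 -m pendant '[[[0,0,1],[0,0,0],0],[[0,0,0],[0,0,0],0]]'; python3 -m pendant '[[[0,0,1],[0,0,0],0],[[0,0,0],[0,0,0],0]]'
```

```text
t: 24.38
tool_pos: [0.6108, -0.3421, 0.0189]
tool_rot: [-3.106, 0.47, 0.0]
contact_force: [0.4, 0.7, -6.2]
opening: 0.0262
grip_force: 70.5
t: 24.55
tool_pos: [0.6109, -0.3422, 0.0187]
tool_rot: [-3.106, 0.47, 0.0]
contact_force: [-2.3, 0.3, -1.5]
opening: 0.0259
grip_force: 70.9
t: 24.72
tool_pos: [0.611, -0.3422, 0.0187]
tool_rot: [-3.106, 0.47, 0.001]
contact_force: [-4.7, 2.4, 4.2]
opening: 0.0258
grip_force: 71.6
```

```bash

python3 -m pendant '[[[0,0,-0.8],[0,0,0],0.3],[[0,0,0],[0,0,0],0.7],[[0,0,0],[0,0,0],0.7],[[0,0,0],[0,0,0],0.7],[[0,0,-10],[0,0,0],0.7],[[0,0,-35],[0,0,0],0.7],[[0,0,-40],[0,0,0],0.7],[[0,0,-40],[0,0,0],0.7],[[0,0,-40],[0,0,0],0.7],[[0,0,-10],[0,0,0],0.7],[[0,0,0],[0,0,0],0.7],[[0,0,0],[0,0,0],0.7]]'
python3 w.py swage_block .6115 -.3425
python3 - <<'E'
from station import optics
import cv2
cv2.imwrite("pics/end.png",optics.get_image("scene")[80:320,100:520][:,:,::-1].repeat(2,0)[:480].repeat(2,1)[:,:800])
E
python3 go.py .6115 -.342 .2 -1.87
```

```text
t: 25.72
tool_pos: [0.6114, -0.3425, 0.1945]
tool_rot: [3.105, -0.47, 0.004]
contact_force: [-0.6, 0.3, -0.7]
opening: 0.0597
grip_force: 0.0
swage_block [ 0.6087 -0.3418  2.8395] 1-IoU 0.046
t 25.82 pos [ 0.6099 -0.3414  0.1904] shift [ 1.7  0.1 -9.6] turn [-0.001  0.003 -0.001] shift after turn [ 1.7  0.1 -9.6] open 59.7 grip 0.0 F [-0.8 -0.5  0.1] q6 1.25
```

View pics/end.png

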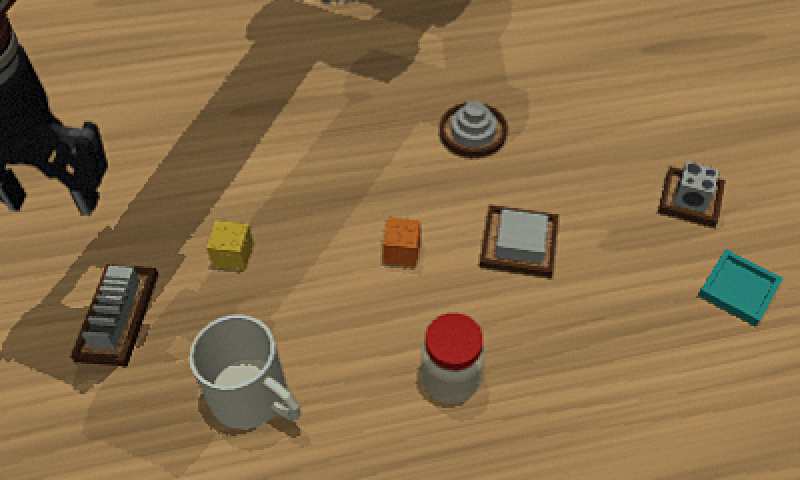

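All four tools sit flat inside their trays in this picture: swage at (112,315), stake at (473,130), block at (520,240) and cube at (694,195). The mug and jar are standing where they were, and the gripper is clear.

```bash
python3 -c "
from station import ctrl; print(ctrl.finish_job())"
```

```text
the job is handed in; nothing more can be done
None
```

I placed all four steel tools flat in their own trays, left the mug and jar standing where they were, and handed the job in at about 26 s of the 96 s; the hand-in call did not return a verdict.

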